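# Draw out the bench magnifier's arm to the mark and hold it

## Robot

A 6-joint arm with a two-finger parallel gripper is mounted at the origin on a cart in front of the work surface, level with it; the furniture and walls round the work are solid. World frame = base frame: x ahead of the robot, y to its left, z up, the work surface at z = 0. Lengths are in m, angles in degrees, forces in N, time in s.
With the tool pointing down it reaches from about 0.35 to 0.875 m from the base axis. Payload 4.2 kg.
Tool frame: the origin (TCP) lies midway between the tips of the shut fingers; the grasp point (between the pads) lies 19 mm behind it; z points along the fingers, y is the line along which they close (so a half turn about z gives the same grasp; the last joint's range is limited). The gripper opens to 87 mm and grips with 3 to 60 N. Pads are 19 mm wide; open, the fingers measure 117 mm over their backs; the gripper's body (75 mm by 190 mm) begins 51 mm behind the grasp point.
Start: joints at [80.134, 22.042, 0.453, 0, -68.411, -14.817], TCP at [0.261, 0.568, 0.223] pointing down, gripper open.
Joint ranges: [-179.83, 179.83], [-69.29, 118.12], [-61.27, 80.66], [-181.25, 117.63], [-171.15, -9.14], [-177.46, 177.46]. Speed limits (degrees/s): [159.86, 159.86, 180, 180, 180, 180].

## Interface

Orientations are given as a 3x3 rotation matrix whose columns are the frame's x, y, z axes.
In Python, from station import r, eyes, finish_job gives the robot as it stands (r), with the cameras (eyes) and the job as plain functions.
- The arm moves only by the tool move_tool, called after ">>>" by a JSON object that holds its "method" and its "body", one argument or row to a line. Schema: {"type":"object","properties":{"offsets":{"type":"array","items":{"type":"number"},"minItems":7,"maxItems":56},"only":{"type":"string"},"quiet":{"type":"boolean"},"lines":{"type":"string"}},"required":["offsets"],"additionalProperties":false}. offsets is one flat list of numbers that holds 1 to 8 rows one after another, with no inner brackets; each row has 7 numbers: the opening from 0.0 (shut) to 1.0 (fully open), then dx, dy, dz in m, then a rotation vector rx, ry, rz in degrees; each row is the pose to reach, as a shift and turn from the pose commanded when the call began, along the tool's axes at that moment; what a row does not reach only later rows make up. A row lasts 1/10 s, in which the tool goes at most 0.05 m and 8.59 degrees, less where a joint would pass 70% of its speed; a pose out of reach is approached as far as the arm can. The fingers move at their own pace and stop on an object; the grip force is fixed at half the most. Time passes only in rows, so rows that do not move let the fingers close. The tool returns the time, the measured TCP pose, the force, the opening and the grip force at its end. only (a regular expression) keeps the lines of the reply that match it, lines (a string "A,B") keeps lines A to B, and quiet returns only ok. Input that does not fit is refused with a message, and nothing moves.
- r.sense(): the state, without advancing time (a new reading comes with each control period).
- eyes.capture(name): name is "scene" or "top" or "wrist"; returns a dict with "pixels" (384x512x3 uint8, red, green, blue), "z_map" (384x512 float32, m along the optical axis (not along the pixel's ray), 0 where there is no reading), "K" (3x3 intrinsics, pixels), "distortion" ([k1, k2, p1, p2, k3] as OpenCV has them; the pictures are not rectified), "world_from_camera" (4x4, takes a point from camera to world coordinates). Camera axes: x right, y up, looking along -z (the intrinsics and any distortion apply to the point x, -y, -z); pixel columns grow to the right and rows downward; lengths in m; the calibration is good to about 2 mm. A picture is of the moment at which its call begins.
- finish_job(): hands the job in; it is judged then, once.
The state is a dict: "time_s": time; "joints": joint angles; "joint_velocities": joint speeds; "effort": joint torques, N m; "tcp_pos": TCP position; "ee_rot": TCP orientation; "wrist_force": force on the tool from outside, world axes, zero at the start; "moment": the same for the moment, N m; "gripper_width": opening from 0.0 (shut) to 1.0 (fully open); "gripper_force": force on a finger pad.
Only numpy, scipy, OpenCV 4.12 (cv2) and the standard library are available. Lean on these libraries where they do the work, as an engineer would, in place of code of your own. Each camera call takes 0.05 s, during which the arm holds its last target. There are 200 camera calls.

## Task

Take the upright grip of the bench magnifier gently between the fingers (never squeeze it harder than about 30 N, the plastic would crack) so that its lock button is pressed fully in, and draw the telescoping arm out along the scale until its pointer lines up with the small clip on the scale, with the lens over the circuit board. The arm springs back, so finish while holding it there, the button still squeezed in; do not let go, and leave the board and the other things where they lie.

Things in the scene. Friction and masses are not known exactly. Their poses are not given: they have to be found in the camera images.
- stand: magnifier stand, fixed: grey base plate 130x110x14 mm, column, level grey tube at 90 mm height, and at y = -54 to -36 mm beside it an aluminium scale bar along x (300x18 mm, top face at 104 mm height, ticks every 5 mm). Origin on the bench, on the tube's axis in plan; x along the tube, the way the arm draws out (roughly to the robot's right), y away from the robot, z up.
- boom (a joint): how far the telescoping arm (steel inner tube with grip, pointer, lens) is drawn out along the stand's +x, m: 0 in, 0.125 end stop. Starts locked, about 12 mm out. With the button in, spring and friction resist drawing out with 2 to 4 N and the spring pulls it back if let go free; with the button out a pawl in a toothed rack (pitch 8 mm, 2 mm slack) holds it.
- lock_button (a joint): how far the lock button is pressed into the grip, m: 0 out, 0.005 fully in; the pawl is free of the teeth from 0.003. Spring: 5 N to start, 8 N fully in. It should be in by at least 0.0035. It springs out to lock the arm as soon as the grip is let go.
- grip (a point): point to grip, moves with the arm: centre of the upright black grip, 20 mm below its top (top at 170 mm height). Grip: 36 mm along the stand's x, 22 mm thick along its y. Pinch from above across the stand's y, one finger on the button, one on the other face: 28 mm over both, 23 mm once squeezed. Keep fingertips above 120 mm height: pointer and button foot stick out below. Axes as the stand's.
- button (a point): middle of the lock button's face, 145 mm above the bench: a grey plate 26 mm long, 62 mm high (99 to 161 mm height) standing 6 mm out of the grip's -y face, towards the robot; pressed in along the stand's +y. Axes as the stand's.
- pointer (a point): tip of the thin dark pointer that is carried along over the scale bar by the arm, at 107 mm height, 15 mm ahead of the grip's centre along the stand's x. Axes as the stand's.
- mark_clip: small dark steel clip 10 mm wide on the robot's side of the scale bar with a 3 mm wide tongue pointing at the pointer's track; fixed. Origin at the tongue's tip on the scale's top face, axes as the stand's: the pointer is at the mark when its x in this frame is 0.
- lens (a point): centre of the round lens, 72 mm across the black rim, 12 mm thick, 78 mm above the bench, 84 mm ahead of the grip's centre; moves with the arm
- board: loose green circuit board 86x56x9 mm, flat on the bench under the place the lens has at the mark; origin under its centre; not to be touched
- spool: loose solder spool, 52 mm across, 36 mm high, behind the arm; bystander, origin under its centre
- cutters: loose orange-handled side cutters, 128x44x12 mm, lying on the robot's side of the scale; bystander, origin under the centre
- screwdriver: loose small screwdriver, 140 mm long, 15 mm thick, lying behind the arm; bystander, origin under the centre
- tin: loose round tin of screws, 70 mm across, 13 mm high, near the base; bystander, origin under its centre

How it is judged (in metres and radians):
On the way, in this order (a step that is already met when the one before it is completed fails the run):
1. the lock button is squeezed in by the fingers (value of joint lock_button above 0.0035 m and contact force between the fingers and lock_button above 2 N), for 0.1 s.
2. the arm is drawn out so that the pointer is at the clip, button still in (x of pointer in the frame of mark_clip between -0.004 and 0.004 m and value of joint lock_button above 0.0035 m), for 0.3 s.
At the end, for the whole second after the job is handed in: the arm stands still with its pointer within 4 mm of the clip's tongue along the scale, the lens over the board (centres within 35 mm in plan), and the fingers still squeeze the lock button in (at least 3.5 of 5 mm) (all of step 2 and contact force between the fingers and lock_button above 2 N and velocity of joint boom between -0.01 and 0.01 m/s and horizontal distance between lens and board below 0.035 m); the arm keeps its last pose, push and grip.
It fails at once if the grip or its button is squeezed with more than 35 N on the button or 75 N in all (contact force between the fingers and lock_button above 35 N or contact force between the fingers and boom above 75 N).
It fails at once if the board or another loose thing is moved by more than 15 mm (distance of any of board, spool, cutters, screwdriver, tin from where it was at the start of the episode above 0.015 m).
It also fails if it takes over 32 s, if anything falls off the work surface, if the arm or the gripper's body presses on something with over 40 N, if the wrist force passes 120 N, or if a joint passes its speed limit or range.

## Working session

There is one attempt and no reset: what is moved stays moved. The work goes in short steps, Python scripts to look and compute and a tool call to move; the robot and the scene stay as the last step left them, time stands still between calls to the robot, and variables do not carry over. Pictures are saved under pics/ and viewed, at most 10 in all, crops included, and the job is handed in when it is done.

```bash
ls; mkdir -p pics; python3 - <<'E'
from station import r, eyes, finish_job
import cv2,numpy as np
s=r.sense();print(s['tcp_pos'],np.round(s['ee_rot'],3).tolist(),s['time_s'])
for n in ('scene','top'):
    c=eyes.capture(n);cv2.imwrite(f'pics/{n}0.png',c['pixels'][:,:,::-1]);np.savez(f'pics/{n}0.npz',**c)
    print(n,np.round(c['K'],1).tolist(),c['distortion'],np.round(c['world_from_camera'],3).tolist())
E
```

```text
pics
station.py
[0.26072291 0.56737849 0.22147778] [[0.909, -0.418, -0.001], [-0.418, -0.909, -0.002], [0.0, 0.002, -1.0]] 0.0
scene [[489.8, 0.0, 254.2], [0.0, 489.8, 187.8], [0.0, 0.0, 1.0]] [-0.02300373  0.          0.          0.          0.        ] [[0.598, 0.425, -0.68, -0.119], [-0.802, 0.31, -0.511, -0.373], [-0.006, 0.85, 0.526, 0.67], [0.0, 0.0, 0.0, 1.0]]
top [[474.1, 0.0, 253.4], [0.0, 474.1, 188.1], [0.0, 0.0, 1.0]] [-0.03712734  0.          0.          0.          0.        ] [[-0.005, 0.982, -0.187, 0.394], [-1.0, -0.002, 0.015, 0.146], [0.014, 0.187, 0.982, 1.071], [0.0, 0.0, 0.0, 1.0]]
```

View pics/scene0.png

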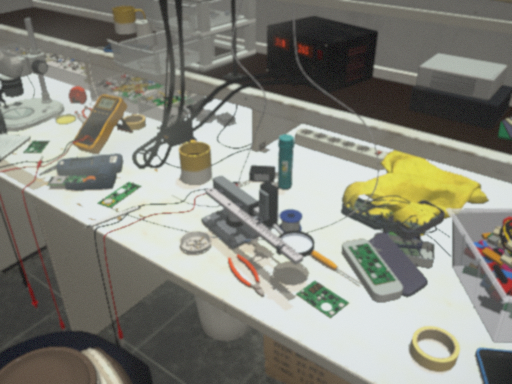

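View pics/top0.png

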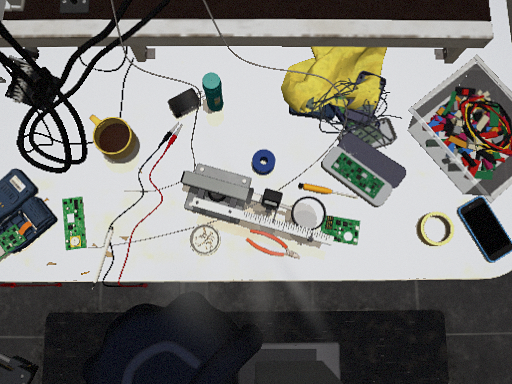

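The stand is at about (215,187) in the top view, with the grip at (271,198), the lens at (308,212) and the board at (341,231). Next I'll enlarge both views.

```bash
python3 - <<'E'
import cv2
a=cv2.imread('pics/top0.png')[155:265,175:375];cv2.imwrite('pics/topc.png',cv2.resize(a,None,fx=4,fy=4,interpolation=cv2.INTER_CUBIC))
a=cv2.imread('pics/scene0.png')[165:285,195:355];cv2.imwrite('pics/scenec.png',cv2.resize(a,None,fx=5,fy=5,interpolation=cv2.INTER_CUBIC))
E
```

```text
(no output)
```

View pics/topc.png

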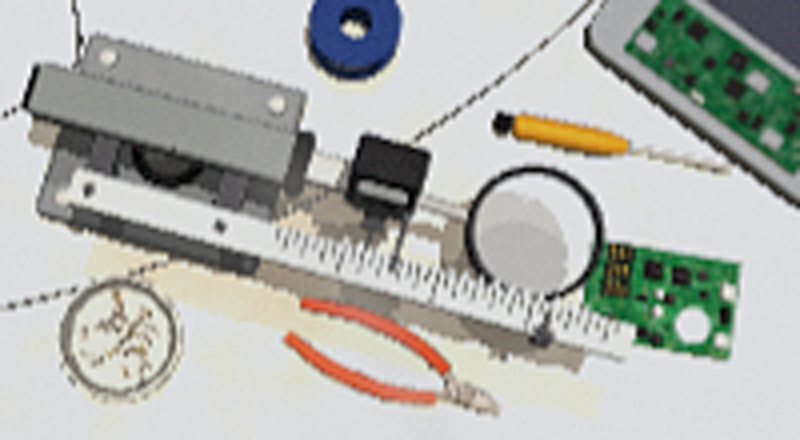

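View pics/scenec.png

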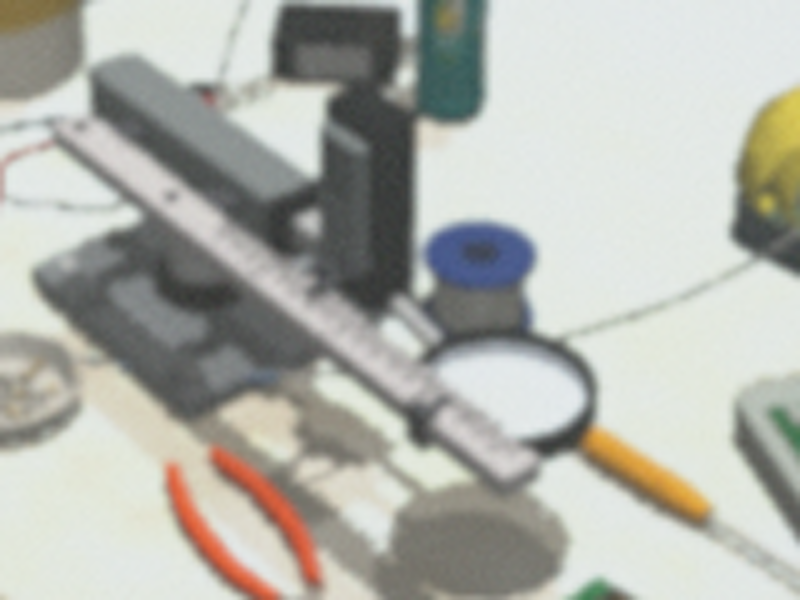

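The top crop shows the pointer tip at about (396,263), the clip at about (541,330), screw holes in the scale at (89,190) and (220,226), and grip top corners at (366,133), (430,150) and (348,187). The scene crop shows the clip at about (425,408), the pointer at about (318,285), and the holes at (83,127) and (170,196).

```bash
cat > h.py <<'E'
import numpy as np,cv2
def ray(c,uv):
    p=cv2.undistortPoints(np.array([[uv]],float),c['K'],c['distortion'])[0,0]
    T=c['world_from_camera'];d=T[:3,:3]@[p[0],-p[1],-1];return T[:3,3],d
def onz(c,uv,z):
    o,d=ray(c,uv);return o+d*(z-o[2])/d[2]
def tri(a,ua,b,ub):
    A=[];B=[]
    for c,u in((a,ua),(b,ub)):
        o,d=ray(c,u);d=d/np.linalg.norm(d);P=np.eye(3)-np.outer(d,d);A.append(P);B.append(P@o)
    x=np.linalg.lstsq(np.vstack(A),np.hstack(B),rcond=None)[0]
    return x,[np.linalg.norm(P@x-q) for P,q in zip(A,B)]
E
python3 - <<'E'
from h import *
np.set_printoptions(precision=4,suppress=True)
t=dict(np.load('pics/top0.npz'));s=dict(np.load('pics/scene0.npz'))
tc=lambda u,v:((u+.5)/4-.5+175,(v+.5)/4-.5+155)
sc=lambda u,v:((u+.5)/5-.5+195,(v+.5)/5-.5+165)
for n,a,b in(('hole1',(89,190),(83,127)),('hole2',(220,226),(170,196)),('clip',(541,330),(427,405)),('ptr',(396,263),(318,285)),('gripTopR',(430,150),(413,112)),('btnTop',(384,190),(348,132))):
    print(n,*tri(t,tc(*a),s,sc(*b)))
h1=onz(t,tc(89,190),.104);h2=onz(t,tc(220,226),.104);c=onz(t,tc(541,328),.104);p=onz(t,tc(396,263),.107)
x=c-h1
print('dirs',np.degrees(np.arctan2(*(h2-h1)[1::-1])),np.degrees(np.arctan2(*(c-h1)[1::-1])))
for q in((366,133),(430,150),(412,207),(348,187)):print('grip',onz(t,tc(*q),.17))
print('btn',onz(t,tc(384,191),.161),'p',p,'c',c,h1,h2)
# edges of scale bar: lower edge in top depth
for q in((278,228),(636,325),(636,345),(272,262)):print('bar',onz(t,tc(*q),.104))
for q in((605,243),(740,264),(732,360)):print('board',onz(t,tc(*q),.009))
for q in((535,232),):print('lens',onz(t,tc(*q),.084))
for q in((390,160),(160,190)): 
  u=tc(*q);print(t['z_map'][round(u[1]),round(u[0])])
E
```

```text
hole1 [0.5492 0.2477 0.104 ] [np.float64(0.0005364986671147235), np.float64(0.0005364986671148052)]
hole2 [0.5293 0.1809 0.1049] [np.float64(0.0006452662147857605), np.float64(0.0006452662147858736)]
clip [0.4759 0.0164 0.1058] [np.float64(0.00029880561105457713), np.float64(0.00029880561105425095)]
ptr [0.5098 0.0905 0.109 ] [np.float64(0.00016542492822221112), np.float64(0.0001654249282231762)]
gripTopR [0.5566 0.0777 0.1702] [np.float64(0.001182196674133622), np.float64(0.0011821966741330523)]
btnTop [0.5395 0.0985 0.1616] [np.float64(0.00045112149614431787), np.float64(0.0004511214961438718)]
dirs -105.62223136853858 -107.25901063727161
grip [0.5658 0.1077 0.17  ]
grip [0.5574 0.0768 0.17  ]
grip [0.5296 0.0859 0.17  ]
grip [0.5394 0.1166 0.17  ]
btn [0.5388 0.0988 0.161 ] p [0.5101 0.0903 0.107 ] c [0.4768 0.0164 0.104 ] [0.5488 0.2481 0.104 ] [0.5299 0.1805 0.104 ]
bar [0.5288 0.1506 0.104 ]
bar [ 0.4781 -0.0324  0.104 ]
bar [ 0.4679 -0.032   0.104 ]
bar [0.5112 0.1537 0.104 ]
board [ 0.5329 -0.034   0.009 ]
board [ 0.5206 -0.1103  0.009 ]
board [ 0.4665 -0.1033  0.009 ]
lens [0.529  0.0155 0.084 ]
0.91619
1.0701733
```

Both views agree with the stated heights. The stand's x axis points at about -105.5°, the grip centre is near (0.551, 0.095), and the pointer is about 80 mm short of the clip. Now I'll move above the grip.

>>> {"method": "move_tool", "body": {
  "offsets": [1,0.458,0.308,-0.004,0,0,80.8,1,0.458,0.308,-0.004,0,0,80.8,1,0.458,0.308,-0.004,0,0,80.8,1,0.458,0.308,-0.004,0,0,80.8,1,0.458,0.308,-0.004,0,0,80.8,1,0.458,0.308,-0.004,0,0,80.8,1,0.458,0.308,-0.004,0,0,80.8,1,0.458,0.308,-0.004,0,0,80.8]
}}

```text
time_s: 0.9
tcp_pos: [0.4698, 0.2245, 0.2253]
ee_rot: [[-0.066, -0.998, -0.0], [-0.998, 0.066, -0.0], [0.0, 0.0, -1.0]]
wrist_force: [0.7, 0.0, 0.5]
gripper_width: 1.0
gripper_force: 0.0
```

```bash
python3 - <<'E'
from station import r, eyes, finish_job
import numpy as np
s=r.sense();R=s['ee_rot'];p=s['tcp_pos'];print(p,np.round(R,3).tolist(),s['joints'])
print(R.T@(np.array([.548,.096,.225])-p),np.degrees(np.arctan2(R[1,0],R[0,0])))
E
```

```text
[0.46975776 0.22450051 0.22530085] [[-0.066, -0.998, -0.0], [-0.998, 0.066, -0.0], [0.0, 0.0, -1.0]] [ 4.34119448e+01  1.17538382e+01 -1.37879251e+01 -1.00226731e-02
 -6.44784172e+01 -4.71797752e+01]
[ 0.1230746  -0.08652674  0.00028871] -93.77214869279095
```

>>> {"method": "move_tool", "body": {
  "offsets": [1,0.123,-0.087,0,0,0,11.8,1,0.123,-0.087,0,0,0,11.8,1,0.123,-0.087,0,0,0,11.8,1,0.123,-0.087,0,0,0,11.8,1,0.123,-0.087,0,0,0,11.8,1,0.123,-0.087,0,0,0,11.8]
}}

```text
time_s: 1.5
tcp_pos: [0.5483, 0.099, 0.2252]
ee_rot: [[-0.262, -0.965, -0.001], [-0.965, 0.262, -0.0], [0.0, 0.001, -1.0]]
wrist_force: [-1.0, -0.1, 0.3]
gripper_width: 1.001
gripper_force: 0.0
```

```bash
python3 - <<'E'
from station import r, eyes, finish_job
import numpy as np,cv2
s=r.sense();R=s['ee_rot'];p=s['tcp_pos']
c=eyes.capture('wrist');np.savez('pics/w1.npz',**c);cv2.imwrite('pics/w1.png',c['pixels'][:,:,::-1])
print(R.T@(np.array([.548,.096,.225])-p),np.degrees(np.arctan2(R[1,0],R[0,0])),c['world_from_camera'])
E
```

```text
[ 0.00293144 -0.00048575  0.00015218] -105.20797364939362 [[-9.64845783e-01 -2.54312506e-01 -6.63156418e-02  5.31186921e-01]
 [ 2.62816258e-01 -9.33163910e-01 -2.45219763e-01  3.15049893e-02]
 [ 4.79088836e-04 -2.54028083e-01  9.67196724e-01  3.87621143e-01]
 [ 0.00000000e+00  0.00000000e+00  0.00000000e+00  1.00000000e+00]]
```

View pics/w1.png

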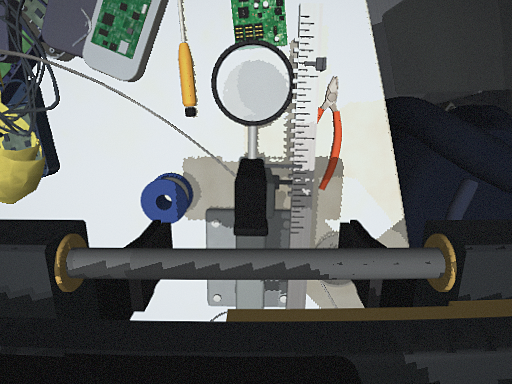

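The wrist view shows the grip at (250,195), the pointer at about (285,183), the clip at (318,64) and the lens at (252,83). I'll enlarge this area.

```bash
python3 - <<'E'
import cv2
a=cv2.imread('pics/w1.png')[45:245,225:345];cv2.imwrite('pics/w1c.png',cv2.resize(a,None,fx=3,fy=3,interpolation=cv2.INTER_CUBIC))
E
```

```text
(no output)
```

View pics/w1c.png

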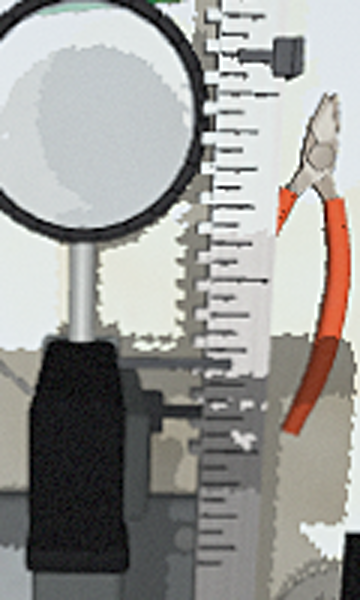

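```bash
python3 - <<'E'
from h import *
np.set_printoptions(precision=4,suppress=True)
w=dict(np.load('pics/w1.npz'));t=dict(np.load('pics/top0.npz'))
wc=lambda u,v:((u+.5)/3-.5+225,(v+.5)/3-.5+45)
tc=lambda u,v:((u+.5)/4-.5+175,(v+.5)/4-.5+155)
a=np.radians(-105.5);X=np.array([np.cos(a),np.sin(a),0]);Y=np.array([-X[1],X[0],0])
for n,q,z in(('p1',(230,362),.107),('p2',(200,410),.107),('clip',(240,55),.104),('tick1',(268,280),.104),('tick2',(279,95),.104),('gripbackL',(30,570),.17),('gripbackR',(130,570),.17),('lens',(82,110),.084)):
    P=onz(w,wc(*q),z);print(n,P,'s:',P@X,P@Y)
for n,q,z in(('tp',(396,263),.107),('tclip',(541,328),.104)):
    P=onz(t,tc(*q),z);print(n,P,P@X,P@Y)
# tick directions
p,q=[onz(w,wc(*k),.104) for k in((196,560),(212,10))];d=q-p;print('edge dir',np.degrees(np.arctan2(d[1],d[0])))
E
```

```text
p1 [0.5067 0.092  0.107 ] s: -0.2240617560575799 0.4637029919825309
p2 [0.5182 0.1033 0.107 ] s: -0.2380621222166491 0.47177417710134484
clip [0.4844 0.0121 0.104 ] s: -0.1411304444150931 0.4635825936968627
tick1 [0.4907 0.0727 0.104 ] s: -0.20117229983668228 0.4534590471023019
tick2 [0.4766 0.0248 0.104 ] s: -0.1513205174187032 0.45266150609778555
gripbackL [0.5682 0.1139 0.17  ] s: -0.2615713925297273 0.51707435777798
gripbackR [0.5458 0.12   0.17  ] s: -0.2614650666306009 0.49388393355052934
lens [0.5289 0.0137 0.084 ] s: -0.1544909903852523 0.5059779206456976
tp [0.5101 0.0903 0.107 ] -0.22333638643396994 0.4674316076651224
tclip [0.4768 0.0164 0.104 ] -0.14323508163925824 0.45509965219733667
edge dir -105.39104366678991
```

>>> {"method": "move_tool", "body": {
  "offsets": [0.7,0,0,0,0,0,0.3,0.7,0,0,0,0,0,0.3]
}}

```text
time_s: 1.75
tcp_pos: [0.5484, 0.0996, 0.2257]
ee_rot: [[-0.266, -0.964, 0.0], [-0.964, 0.266, 0.0], [-0.0, -0.0, -1.0]]
wrist_force: [0.3, 0.1, 0.8]
gripper_width: 0.896
gripper_force: 0.0
```

```bash
cat > g.py <<'E'
from station import r, eyes, finish_job
import numpy as np,sys
s=r.sense();R=s['ee_rot'];p=s['tcp_pos'];print(np.round(R.T@(np.array([float(v) for v in sys.argv[1:4]])-p),4),np.degrees(np.arctan2(R[1,0],R[0,0])),'F_tool',np.round(R.T@s['wrist_force'],2))
E
python3 g.py .5502 .0965 .131
```

```text
[ 0.0025 -0.0025  0.0947] -105.42768837279966 F_tool [-0.19 -0.22 -0.76]
```

>>> {"method": "move_tool", "body": {
  "offsets": [0.6,0.0025,-0.0025,0.03,0,0,0,0.6,0.0025,-0.0025,0.06,0,0,0,0.6,0.0025,-0.0025,0.085,0,0,0,0.6,0.0025,-0.0025,0.095,0,0,0,0.6,0.0025,-0.0025,0.095,0,0,0,0.6,0.0025,-0.0025,0.095,0,0,0]
}}

```text
time_s: 2.35
tcp_pos: [0.5514, 0.0959, 0.1316]
ee_rot: [[-0.267, -0.964, 0.002], [-0.964, 0.267, 0.0], [-0.001, -0.002, -1.0]]
wrist_force: [0.9, -0.4, 0.4]
gripper_width: 0.605
gripper_force: 0.0
```

```bash
python3 g.py .5502 .0965 .131
python3 - <<'E'
from station import r, eyes, finish_job
import cv2,numpy as np
c=eyes.capture('wrist');np.savez('pics/w2.npz',**c);cv2.imwrite('pics/w2.png',cv2.resize(c['pixels'][60:300,120:420,::-1],None,fx=2,fy=2,interpolation=cv2.INTER_CUBIC))
E
```

```text
[-0.0002  0.0013  0.0006] -105.47999499315927 F_tool [ 0.15 -0.96 -0.45]
```

View pics/w2.png

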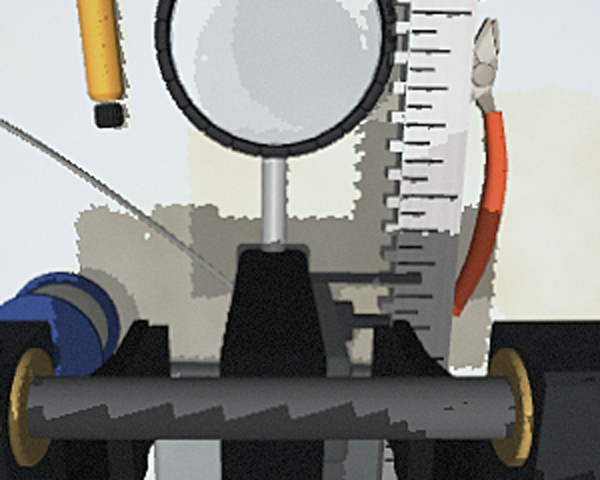

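The grip stands centred between the finger tips (168 and about 372, grip middle about 272). I'll close in stages and watch the force.

>>> {"method": "move_tool", "body": {
  "offsets": [0.4,0,0.0005,0,0,0,0,0.32,0,0.0005,0,0,0,0,0.32,0,0.0005,0,0,0,0,0.32,0,0.0005,0,0,0,0]
}}

```text
time_s: 2.8
tcp_pos: [0.5495, 0.0956, 0.1307]
ee_rot: [[-0.268, -0.963, -0.001], [-0.963, 0.268, 0.0], [0.0, 0.001, -1.0]]
wrist_force: [-4.2, 2.7, 3.1]
gripper_width: 0.356
gripper_force: 2.2
```

```bash
python3 g.py .5502 .0965 .131
```

```text
[-0.0011 -0.0004 -0.0003] -105.56112311950683 F_tool [-1.49  4.78 -3.13]
```

>>> {"method": "move_tool", "body": {
  "offsets": [0.29,0,0,0,0,0,0,0.29,0,0,0,0,0,0]
}}

```text
time_s: 3.0
tcp_pos: [0.5488, 0.0956, 0.1304]
ee_rot: [[-0.268, -0.963, -0.003], [-0.963, 0.268, -0.0], [0.001, 0.002, -1.0]]
wrist_force: [-4.2, 1.3, 2.6]
gripper_width: 0.298
gripper_force: 4.1
```

```bash
python3 g.py .5502 .0965 .131
```

```text
[-0.0013 -0.0011 -0.0006] -105.561827011404 F_tool [-0.1   4.37 -2.6 ]
```

>>> {"method": "move_tool", "body": {
  "offsets": [0.27,0,0,0,0,0,0,0.25,0,0,0,0,0,0,0.2,0,0,0,0,0,0,0.2,0,0,0,0,0,0]
}}

```text
time_s: 3.4
tcp_pos: [0.5509, 0.0957, 0.1305]
ee_rot: [[-0.268, -0.963, 0.001], [-0.963, 0.268, 0.0], [-0.001, -0.001, -1.0]]
wrist_force: [1.8, -0.5, -0.2]
gripper_width: 0.254
gripper_force: 30.0
```

```bash
python3 g.py .5502 .0965 .131
```

```text
[-0.0006  0.0009 -0.0005] -105.56925684412985 F_tool [ 0.04 -1.9   0.21]
```

Held at 30 N with the button in. Drawing out.

>>> {"method": "move_tool", "body": {
  "offsets": [0.2,0.004,0,0,0,0,0,0.2,0.012,0,0,0,0,0,0.2,0.022,0,0,0,0,0,0.2,0.034,0,0,0,0,0,0.2,0.046,0,0,0,0,0,0.2,0.058,0,0,0,0,0,0.2,0.066,0,0,0,0,0,0.2,0.070,0,0,0,0,0]
}}

```text
time_s: 4.2
tcp_pos: [0.531, 0.0271, 0.1304]
ee_rot: [[-0.269, -0.963, -0.0], [-0.963, 0.269, 0.0], [-0.0, 0.0, -1.0]]
wrist_force: [2.7, 2.0, -3.1]
gripper_width: 0.25
gripper_force: 30.0
```

```bash
python3 g.py .5502 .0965 .131
python3 - <<'E'
from station import r, eyes, finish_job
import cv2,numpy as np
c=eyes.capture('wrist');np.savez('pics/w3.npz',**c);cv2.imwrite('pics/w3.png',cv2.resize(c['pixels'][100:300,220:370,::-1],None,fx=3,fy=3,interpolation=cv2.INTER_CUBIC))
E
```

```text
[-0.072   0.0002 -0.0005] -105.59063989855098 F_tool [-2.68 -2.1   3.06]
```

View pics/w3.png

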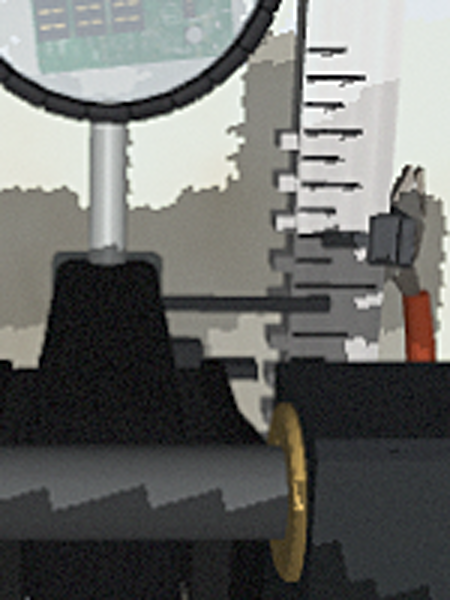

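The pointer tip is at crop (328,302) and the clip's tongue at (325,239).

```bash
python3 - <<'E'
from h import *
w=dict(np.load('pics/w3.npz'));wc=lambda u,v:((u+.5)/3-.5+220,(v+.5)/3-.5+100)
a=np.radians(-105.5);X=np.array([np.cos(a),np.sin(a),0])
for q,z in(((328,302),.107),((328,302),.1055),((325,239),.104),((325,239),.106)):print(z,onz(w,wc(*q),z)@X)
E
```

```text
0.107 -0.1534679151972289
0.1055 -0.1539124332779023
0.104 -0.14167838661793383
0.106 -0.14121990826021275
```

>>> {"method": "move_tool", "body": {
  "offsets": [0.2,0.004,0,0,0,0,0,0.2,0.009,0,0,0,0,0,0.2,0.0118,0,0,0,0,0,0.2,0.0118,0,0,0,0,0,0.2,0.0118,0,0,0,0,0,0.2,0.0118,0,0,0,0,0,0.2,0.0118,0,0,0,0,0,0.2,0.0118,0,0,0,0,0]
}}

```text
time_s: 5.05
tcp_pos: [0.528, 0.0167, 0.1304]
ee_rot: [[-0.268, -0.963, -0.0], [-0.963, 0.268, -0.0], [0.0, 0.0, -1.0]]
wrist_force: [2.2, 1.7, -1.9]
gripper_width: 0.25
gripper_force: 30.0
```

```bash
python3 g.py .5502 .0965 .131
python3 - <<'E'
from station import r, eyes, finish_job
import cv2,numpy as np
c=eyes.capture('wrist');np.savez('pics/w4.npz',**c);cv2.imwrite('pics/w4.png',cv2.resize(c['pixels'][130:240,240:370,::-1],None,fx=5,fy=5,interpolation=cv2.INTER_CUBIC))
E
```

```text
[-0.0828 -0.     -0.0006] -105.53102707277738 F_tool [-2.2  -1.7   1.92]
```

View pics/w4.png

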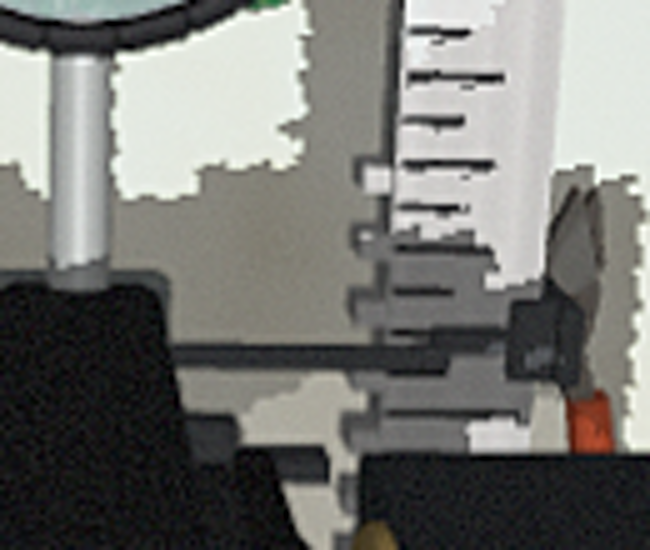

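```bash
python3 - <<'E'
from h import *
w=dict(np.load('pics/w4.npz'));wc=lambda u,v:((u+.5)/5-.5+240,(v+.5)/5-.5+130)
a=np.radians(-105.5);X=np.array([np.cos(a),np.sin(a),0])
for q,z in(((446,359),.107),((432,338),.104),((432,338),.106)):print(z,onz(w,wc(*q),z)@X)
E
```

```text
0.107 -0.14330821277313438
0.104 -0.14162963808142132
0.106 -0.14105842758789097
```

>>> {"method": "move_tool", "body": {
  "offsets": [0.2,0.0017,0,0,0,0,0,0.2,0.0017,0,0,0,0,0,0.2,0.0017,0,0,0,0,0,0.2,0.0017,0,0,0,0,0,0.2,0.0017,0,0,0,0,0,0.2,0.0017,0,0,0,0,0]
}}

```text
time_s: 5.7
tcp_pos: [0.5276, 0.0151, 0.1304]
ee_rot: [[-0.268, -0.963, -0.0], [-0.963, 0.268, 0.0], [0.0, 0.0, -1.0]]
wrist_force: [0.2, 2.1, -0.3]
gripper_width: 0.25
gripper_force: 30.0
```

```bash
python3 g.py .5502 .0965 .131
python3 - <<'E'
from station import r, eyes, finish_job
import cv2,numpy as np
c=eyes.capture('wrist');np.savez('pics/w5.npz',**c);cv2.imwrite('pics/w5.png',cv2.resize(c['pixels'][130:240,240:370,::-1],None,fx=5,fy=5,interpolation=cv2.INTER_CUBIC))
E
```

```text
[-0.0845 -0.     -0.0006] -105.53942656705505 F_tool [-2.06  0.39  0.29]
```

View pics/w5.png

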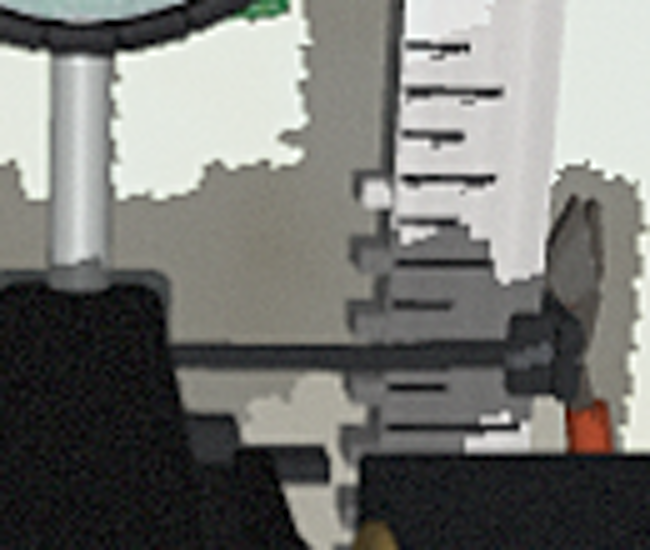

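The pointer now lies in line with the clip's tongue (row about 355), the grip is steady at 30 N, and the button is in. Handing in.

>>> {"method": "move_tool", "body": {
  "offsets": [0.2,0,0,0,0,0,0,0.2,0,0,0,0,0,0,0.2,0,0,0,0,0,0]
}}

```text
time_s: 6.05
tcp_pos: [0.5275, 0.0151, 0.1304]
ee_rot: [[-0.268, -0.963, -0.0], [-0.963, 0.268, -0.0], [0.0, 0.0, -1.0]]
wrist_force: [0.3, 3.0, -0.5]
gripper_width: 0.247
gripper_force: 30.0
```

```bash
python3 -c "
from station import r, eyes, finish_job
print(finish_job())"
```

```text
the job is handed in; nothing more can be done
None
```

I handed the job in at 6.05 s with the arm drawn out so the pointer is within about 1 mm of the clip's tongue in the last picture; the grip is still held at 30 N with the button squeezed in, and no verdict was printed.

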